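# Press a glued brooch and hold the press handle at its index

## Task

The brooch on the aluminium tray has just been glued. Carry the tray level to the bench press, slide it into the slot on the press bed until it is fully home against the back stop, brooch still between its pins, and let go of it. Then take the black ball of the spring-return press handle, pull it down until the handle's pointer meets the brass index, not well past it, and keep it there: finish while still holding the handle at the index, and leave the other things on the bench where they are.

Things in the scene. Friction and masses are not known exactly. Their poses are not given: they have to be found in the camera images.
- press: Grey cast-iron bench lever press, C-frame, bolted down, 280 mm high. Origin on the bench straight under the ram axis; front is -x, column behind (x from +69 mm). Steel bed, top 30 mm above the bench, y -85 to +130 mm, 100 mm wide. The head (y -27 to +27 mm, x from -43 mm back) overhangs the bed from 140 mm above the bench up. The handle swings on the head's -y side.
- slot_mouth (a point): mouth of the slot on the bed, on its midline at bed height, 75 mm from the ram axis along press +y; axes as the press. The slot runs along press y: two rails 67 mm apart with overhanging lips 57 mm apart, 11.5 mm of height under the lips, lips' tops 16.5 mm above the bed. The rails flare outwards for 17 mm before the mouth; beyond that the bed is bare for 38 mm to its end.
- back_stop (a point): middle of the slot's back stop face, at bed height, 62 mm from the ram axis along press -y; the stop is 12 mm high
- ram_axis (a point): point on the bed's top face (30 mm above the bench) on the ram axis; axes as the press. The tray is home when the tray's origin is here.
- foot: round rubber-faced pressing foot, 30 mm across, on a sprung stem below the ram; origin at the centre of its lower face, at rest 54 mm above the bench (8 mm above the brooch of a tray that is home). It comes down 18 mm per rad of handle; its stem spring yields at about 1.3 N per mm.
- press_handle (a joint): press handle hinge, rad: 0 at rest (lever rising 0.80 rad = 46 degrees above level towards the press's front), grows as the ball is pulled forward and down; level at 0.80; ends at 1.2. A spring pulls it back to 0: about 5 N at the ball at rest, 10 to 13 N near the index.
- pivot (a point): centre of the handle's hinge, in the lever's plane, 190 mm above the bench at (20, -78) mm in the press's x, y; hinge axis along the press's y. The ball's centre runs on a circle of 180 mm radius about it: at handle value q it is 180*cos(0.80-q) mm in front of (press -x) and 180*sin(0.80-q) mm above the pivot.
- handle_grip: black ball, 32 mm across, on the end of the lever (12 mm steel rod); origin at its centre. It turns freely on the rod.
- handle_pointer (a point): dark pin on the lever 95 mm from the pivot, pointing to the head: the handle's pointer. Its end coincides with point index_tip when the handle is at the index.
- index (a joint): setting of the brass index on the quadrant plate of the press head, rad, on the same scale as the handle: the handle is at the index when press_handle equals index (0.65 to 0.95). It is clamped and stays put.
- index_tip (a point): the mark: the point 95 mm from the pivot beside the brass index needle where the end of the handle's pointer must be.
- tray: flat aluminium tray (work slide) 64 mm wide (x), 190 mm long (y from -62 to +128 mm), 8 mm thick, 260 g or so; origin on its underside below the brooch nest, which is four steel pins 5 mm high. Its -y end goes into the slot first; when home the +y end is almost flush with the bed's outer end, and its axes are parallel to the press's.
- tab (a point): centre of the tray's upright finger tab, 115 mm from the tray's origin along tray +y and 30 mm above the underside; tab 40 mm wide (x), 10 mm thick (y), from the tray top (8 mm) to 52 mm. Grip it across its 10 mm thickness.
- brooch: round metal brooch, 44 mm across, 8 mm thick, loose between the tray's four pins; origin at the centre of its underside, 8 mm above the tray's origin
- mug: light blue pottery mug, 80 mm wide, 95 mm high; to be left alone
- punch_block: orange block 50 x 70 x 30 mm holding twelve upright steel punches, 73 mm high in all; to be left alone
- mallet: rawhide mallet lying flat, 250 mm long, its head 38 mm thick; to be left alone
- saw: jeweller's saw frame lying flat, 235 mm long, frame 8 mm thick, wooden handle 22 mm thick; to be left alone
- dish: white pottery dish, 64 mm wide, 30 mm high; to be left alone
- jar: small lidded glass jar, 48 mm wide, 60 mm high; to be left alone
- file: needle file with a wooden handle lying flat, 200 mm long, 16 mm thick; to be left alone

How it is judged:
On the way, in this order (a step that is already met when the one before it is completed fails the run):
1. the loaded tray is fully home in the slot, brooch in its nest, and the tray is let go (y of tray in the frame of ram_axis below 0.005 m and x of tray in the frame of ram_axis between -0.005 and 0.005 m and z of tray in the frame of ram_axis below 0.004 m and horizontal distance between brooch and tray below 0.006 m and z of brooch in the frame of tray between 0.005 and 0.0105 m and contact force between the fingers and tray below 0.2 N and linear speed of tray below 0.02 m/s), for 0.2 s.
2. the handle is held at the index (distance between handle_pointer and index_tip below 0.006 m and contact force between the fingers and handle_grip above 3 N), for 0.2 s.
At the end, for the whole second after the job is handed in: The robot's fingers are holding the handle's ball (over 3 N) with the handle's pointer within 6 mm of the index mark and still; the tray is home in the slot (origin within 5 mm of the ram axis both ways, lying on the bed), the brooch within 6 mm of its nest and under the pressing foot (over 3 N) (all of step 2 and y of tray in the frame of ram_axis between -0.005 and 0.005 m and x of tray in the frame of ram_axis between -0.005 and 0.005 m and z of tray in the frame of ram_axis below 0.004 m and horizontal distance between brooch and tray below 0.006 m and z of brooch in the frame of tray between 0.005 and 0.0105 m and velocity of joint press_handle between -0.1 and 0.1 rad/s and contact force between foot and brooch above 3 N and contact force between the arm and tray below 0.2 N); the arm keeps its last pose, push and grip.
It fails at once if the handle is pulled more than about 17 mm (at the pointer) past the index (z of handle_pointer in the frame of index_tip below -0.012 m).
It fails at once if the brooch leaves the tray or the tray is tipped beyond 20 degrees (distance between brooch and tray above 0.03 m or angle between tray's own z axis and vertical above 0.35 rad).
It fails at once if a bystander is moved more than 30 mm (distance of any of mug, punch_block, mallet, saw, dish, jar, file from where it was at the start of the episode above 0.03 m).
It also fails if it takes over 64 s, if anything falls off the work surface, if the arm or the gripper's body presses on something with over 40 N, if the wrist force passes 120 N, or if a joint passes its speed limit or range.

## Robot

A 7-joint arm with a two-finger parallel gripper is mounted at the origin on the work surface. World frame = base frame: x ahead of the robot, y to its left, z up, the work surface at z = 0. Lengths are in m, angles in rad, forces in N, time in s.
With the tool pointing down it reaches from about 0.4 to 0.875 m from the base axis. Payload 4.4 kg.
Tool frame: the origin (TCP) lies midway between the tips of the shut fingers; the grasp point (between the pads) lies r.grip_point_offset behind it (r.grip_point_offset is the distance from the TCP to the grasp point, in m); z points along the fingers, y is the line along which they close (so a half turn about z gives the same grasp; the last joint's range is limited). The gripper opens to 85 mm and grips with 20 to 120 N. Pads are 22 mm wide; open, the fingers measure 114 mm over their backs; the gripper's body (76 mm by 85 mm) begins 54 mm behind the grasp point. The pads swing forward as they close: fully open they stand 13 mm farther back than shut.
Start: joints at [1.127, 0.628, 0.038, 1.517, -0.027, 0.996, -0.02], TCP at [0.24, -0.604, 0.231] pointing down, gripper open.
Joint ranges: [-3.06, 3.06], [-0.37, 2.12], [-1.25, 1.32], [0.18, 2.47], [-1.1, 4.24], [0.23, 1.98], [-2.94, 2.94]. Speed limits (rad/s): [2.57, 2.57, 3.14, 3.14, 3.14, 3.14, 3.14].

## Interface

Orientations are given as a unit quaternion [x, y, z, w].
In Python, from station import r, camera, get_calibration gives the robot as it stands.
- The arm moves only by the tool apply_moves, never from a script. Its arguments are lists of equal length, an entry for each row: "dp": the shift along the tool's x, y, z in mm, a list of three; "delta_rot": the turn, a rotation vector about the tool's x, y, z in degrees, a list of three; "fingers": the closure, from 0 (fully open) to 1 (shut). A call has 1 to 20 rows; each row shifts and turns the commanded pose from where the row before left it, along the tool's axes as they then stand; what a row does not reach is not made up. A row lasts 1/12 s, in which the tool goes at most 41.7 mm and 7.16 degrees, less where a joint would pass 70% of its speed; a pose out of reach is approached as far as the arm can. A call is refused whole if a number of a shift passes 41.7 or a number of a turn 7.16, either way. A call with a gripper value outside its range is refused whole. The fingers move at their own pace and stop on an object; "force" is the grip in N (left out, the last holds). Time passes only in rows, so rows that do not move let the fingers close. It gives the time, the measured TCP pose, the force, the opening and the grip force at its end, in the units of the state.
- r.read_state(): the state, without advancing time (a new reading comes with each control period).
- camera(name): name is "scene" or "top" or "wrist"; returns (picture, depth): 400x640x3 uint8, blue, green, red; 400x640 float32, m along the optical axis (not along the pixel's ray), 0 where there is no reading.
- get_calibration(name): a dict with "intrinsics" (3x3 intrinsics, pixels), "dist" ([k1, k2, p1, p2, k3] as OpenCV has them; the pictures are not rectified), "world_to_cam" (4x4, takes a point from world to camera coordinates). Camera axes: x right, y down, z forward; pixel columns grow to the right and rows downward; lengths in m; the calibration is good to about 2 mm. A picture is of the moment at which its call begins: read the wrist's pose just before it. get_calibration takes no time and is no camera call; for the wrist camera it gives the pose at the moment of the call.
- r.close_job(): hands the job in; it is judged then, once.
The state is a dict: "time": time; "joint_positions": joint angles; "joint_velocities": joint speeds; "joint_efforts": joint torques, N m; "position": TCP position; "orientation": TCP orientation; "wrist_force": force on the tool from outside, world axes, zero at the start; "wrist_torque": the same for the moment, N m; "opening": opening from 0.0 (shut) to 1.0 (fully open); "finger_force": force on a finger pad.
Only numpy, scipy, OpenCV 4.12 (cv2) and the standard library are available. Lean on these libraries where they do the work, as an engineer would, in place of code of your own. Each camera call takes 0.05 s, during which the arm holds its last target. There are 200 camera calls.

## Working session

There is one attempt and no reset: what is moved stays moved. The work goes in short steps, Python scripts to look and compute and a tool call to move; the robot and the scene stay as the last step left them, time stands still between calls to the robot, and variables do not carry over. Pictures are saved under pics/ and viewed, at most 11 in all, crops included, and the job is handed in when it is done.

Besides the shell and the picture viewer there is one more tool, called as a command line: name --argument value ..., lists and objects as JSON in quotes. apply_moves: Moves the arm, as the interface text tells. Its arguments: {"type":"object","properties":{"dp":{"type":"array","items":{"type":"array","items":{"type":"number"}}},"delta_rot":{"type":"array","items":{"type":"array","items":{"type":"number"}}},"fingers":{"type":"array","items":{"type":"number"}},"force":{"type":"number"}},"required":["dp","delta_rot","fingers"]}

```bash
ls; mkdir -p pics; python3 - <<'E'
from station import r,camera,get_calibration
import cv2,numpy as np
s=r.read_state();print(s, r.grip_point_offset)
for n in("scene","top"):
    p,d=camera(n);cv2.imwrite(f"pics/{n}0.png",p);np.save(f"pics/{n}0.npy",d)
    c=get_calibration(n);print(n,c["intrinsics"],c["dist"],np.linalg.inv(c["world_to_cam"]).round(3))
E
```

```text
pics
{'time': 0.0, 'joint_positions': array([ 1.12717147,  0.62932361,  0.03841908,  1.5183623 , -0.02699209,
        0.99629306, -0.01999411]), 'joint_velocities': array([ 0.00013598, -0.00011429, -0.00141317,  0.00154785,  0.00076998,
        0.00027306, -0.00081376]), 'joint_efforts': array([ 5.24806237e-04, -5.63387883e+01,  1.22711454e+00, -1.93439466e+01,
        1.13055695e-02,  1.05135547e-02,  5.38210244e-06]), 'position': array([ 0.23959419, -0.60356549,  0.23040508]), 'orientation': array([ 9.82205916e-01,  1.87804860e-01, -1.83627006e-04, -9.16293005e-04]), 'wrist_force': array([-0.26074797,  0.40309029,  0.21119809]), 'wrist_torque': array([-0.02282361, -0.03987701,  0.05543101]), 'finger_force': 0.0, 'opening': 0.9975444973096808} 0.0187
scene [[392.81298614   0.         322.13529294]
 [  0.         392.81298614 192.58855127]
 [  0.           0.           1.        ]] [-0.03318384  0.          0.          0.          0.        ] [[ 0.047  0.843 -0.536  1.206]
 [ 0.999 -0.044  0.019 -0.003]
 [-0.007 -0.536 -0.844  1.207]
 [ 0.     0.     0.     1.   ]]
top [[408.47973563   0.         315.98733454]
 [  0.         408.47973563 200.99306999]
 [  0.           0.           1.        ]] [-0.01823292  0.          0.          0.          0.        ] [[ 0.023 -0.982  0.189  0.352]
 [-1.    -0.022  0.008 -0.002]
 [-0.004 -0.189 -0.982  1.129]
 [ 0.     0.     0.     1.   ]]
```

View pics/scene0.png

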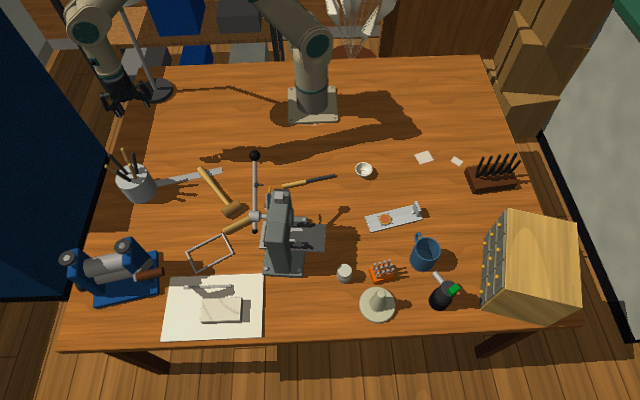

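View pics/top0.png

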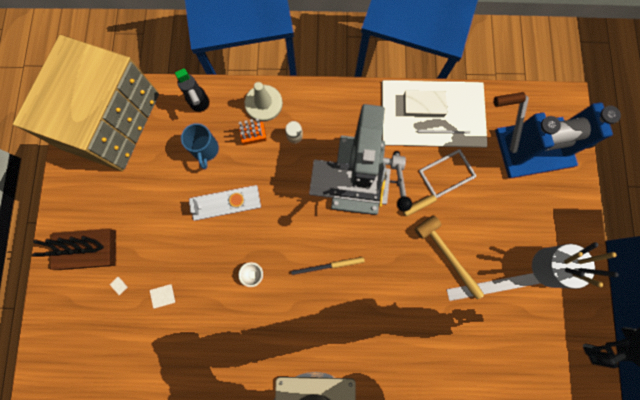

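The top view shows the tray near px (225,203) with its tab at the left end (190,207) and the brooch at (236,199). The press is near (365,165), its bed running left to (312,178), and the black ball is at (404,203). I'll measure and enlarge these.

```bash
cat > h.py <<'E'
import numpy as np,cv2
from station import r,camera,get_calibration
def und(c,uv):
    return cv2.undistortPoints(np.float64(uv).reshape(-1,1,2),c["intrinsics"],c["dist"]).reshape(-1,2)
def ray(c,uv):
    T=np.linalg.inv(c["world_to_cam"]);n=und(c,uv)
    return T[:3,3],np.c_[n,np.ones(len(n))]@T[:3,:3].T
def plane(c,uv,z):
    o,d=ray(c,uv);return o+d*((z-o[2])/d[:,2])[:,None]
def cloud(c,d):
    v,u=np.mgrid[:400,:640];o,dd=ray(c,np.c_[u.ravel(),v.ravel()])
    return (o+dd*d.ravel()[:,None]).reshape(400,640,3)
def proj(c,P):
    M=c["world_to_cam"];return cv2.projectPoints(np.float64(P).reshape(-1,1,3),cv2.Rodrigues(M[:3,:3])[0],M[:3,3],c["intrinsics"],c["dist"])[0].reshape(-1,2)
E
python3 - <<'E'
from h import *
p=cv2.imread("pics/top0.png");d=np.load("pics/top0.npy");c=get_calibration("top");X=cloud(c,d)
# tray: raised grey pixels
hsv=cv2.cvtColor(p,cv2.COLOR_BGR2HSV)
sub=np.zeros((400,640),bool);sub[180:225,180:268]=1
m=sub&(hsv[...,1]<70)&(hsv[...,2]>110)
m=m&(abs(X[...,2]-.008)<.006)
print(m.sum(),np.median(X[m],0))
rc=cv2.minAreaRect(X[m][:,:2].astype(np.float32)*1000);print("tray",rc)
t=sub&(X[...,2]>.035);print("tab",t.sum(),X[t].mean(0),X[t].max(0))
o=sub&(hsv[...,0]<14)&(hsv[...,1]>170)&(hsv[...,2]>150);u=np.argwhere(o).mean(0)[::-1];print("brooch",u,plane(c,u,.016))
# heights in press
pr=np.zeros((400,640),bool);pr[95:215,300:390]=1
b=pr&(abs(X[...,2]-.030)<.005);print("bed",b.sum(),cv2.minAreaRect(X[b][:,:2].astype(np.float32)*1000))
h=pr&(X[...,2]>.265);print("headtop",h.sum(),X[h][:,2].max(),cv2.minAreaRect(X[h][:,:2].astype(np.float32)*1000))
k=np.zeros((400,640),bool);k[190:215,390:418]=1
k&=(hsv[...,2]<60)&(X[...,2]>.2);u=np.argwhere(k).mean(0)[::-1];print("ball",u,k.sum(),X[k].mean(0),X[k].max(0))
cs=get_calibration("scene");ds=np.load("pics/scene0.npy");XS=cloud(cs,ds)
ps=cv2.imread("pics/scene0.png");hs=cv2.cvtColor(ps,cv2.COLOR_BGR2HSV)
k=np.zeros((400,640),bool);k[145:166,245:265]=1
k&=(hs[...,2]<60)&(XS[...,2]>.2);us=np.argwhere(k).mean(0)[::-1];print("ballS",us,k.sum(),XS[k].mean(0))
o1,d1=ray(c,u);o2,d2=ray(cs,us);A=np.c_[d1[0],-d2[0]];s=np.linalg.lstsq(A,o2-o1,rcond=None)[0];print("tri",o1+d1*s[0],o2+d2*s[1])
cv2.imwrite("pics/c1.png",cv2.resize(p[90:220,175:425],None,fx=3,fy=3,interpolation=cv2.INTER_CUBIC))
cv2.imwrite("pics/c2.png",cv2.resize(ps[140:290,230:430],None,fx=4,fy=4,interpolation=cv2.INTER_CUBIC))
E
```

```text
1158 [0.55755709 0.26621865 0.0064297 ]
tray ((558.9862060546875, 264.56964111328125), (63.586517333984375, 196.93614196777344), 12.51540470123291)
tab 86 [0.51757798 0.29580506 0.18580439] [0.56245546 0.34776433 1.12929035]
brooch [228.86746988 199.51807229] [[0.5652632  0.24925475 0.016     ]]
bed 1429 ((651.9320678710938, -63.082550048828125), (267.01934814453125, 192.84890747070312), 81.72213745117188)
headtop 197 1.1292903498305573 ((489.9424133300781, -62.643775939941406), (27.48607635498047, 299.423583984375), 71.44324493408203)
ball [403.86309524 203.39880952] 168 [ 0.50529663 -0.17079003  0.32914633] [ 0.52131912 -0.15780968  0.33608813]
ballS [254.4  154.94] 100 [ 0.52043388 -0.16633644  0.3388119 ]
tri [[ 0.50669868 -0.17234171  0.32183874]] [[ 0.50676308 -0.16958889  0.3212702 ]]
```

View pics/c1.png

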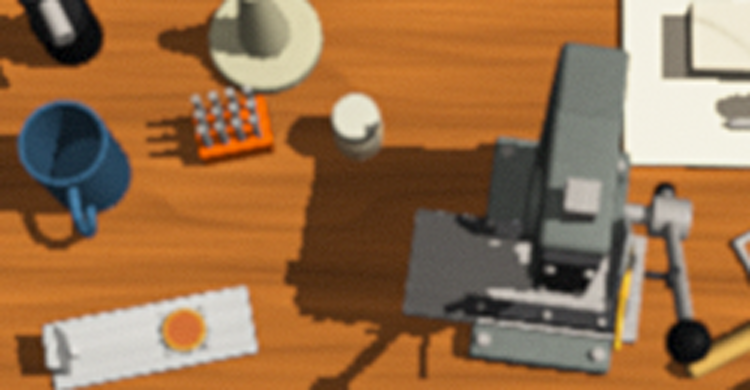

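View pics/c2.png

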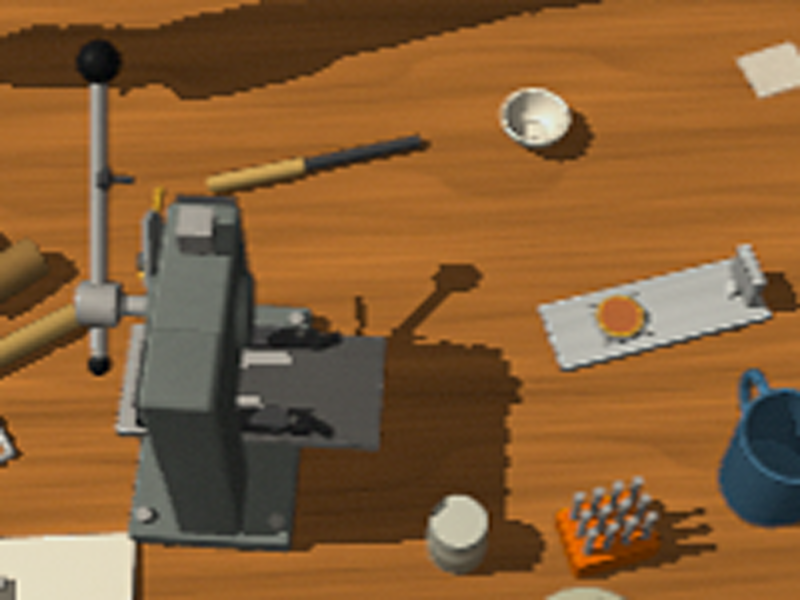

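The crops show the tray with its tab at c1 px (58,350), and the bare bed end at c1 (418,210)–(405,310), which is scene crop (385,337)–(378,450). The brass needle is at c2 (158,198) and the lever pointer at c2 (118,180). Next I'll fit the bed and tray poses.

```bash
cat > m.py <<'E'
from h import *
def line(e): return 0
for n,box,tb in(("top",(155,200,305,350),(180,225,180,265)),("scene",(215,258,295,332),(195,235,360,430))):
    p=cv2.imread(f"pics/{n}0.png");d=np.load(f"pics/{n}0.npy");c=get_calibration(n);X=cloud(c,d)
    hsv=cv2.cvtColor(p,cv2.COLOR_BGR2HSV)
    sub=np.zeros((400,640),bool);sub[box[0]:box[1],box[2]:box[3]]=1
    m=sub&(hsv[...,1]<70)&(abs(X[...,2]-.03)<.008)
    v,u=np.nonzero(m);P=plane(c,np.c_[u,v],.030)
    print(n,"bed",m.sum(),np.median(X[m][:,2]),cv2.minAreaRect(P[:,:2].astype(np.float32)*1000))
    # end edge: for each row (top: leftmost; scene: rightmost)
    E=[]
    for vv in np.unique(v):
        uu=u[v==vv]
        if len(uu)<8: continue
        E.append((uu.min()-.5 if n=="top" else uu.max()+.5,vv))
    E=plane(c,E,.03)[:,:2]; E=E[3:-3]
    q=cv2.fitLine((E*1000).astype(np.float32),cv2.DIST_HUBER,0,.01,.01).ravel();print(" end line",q,"normal yaw",np.degrees(np.arctan2(q[1],q[0])), E.min(0),E.max(0))
    sub[:]=0;sub[tb[0]:tb[1],tb[2]:tb[3]]=1
    sat=(hsv[...,1]<80)&(hsv[...,2]>90)&sub&(X[...,2]<.014)&(X[...,2]>.001)
    nn,lab,st,_=cv2.connectedComponentsWithStats(sat.astype(np.uint8));k=1+st[1:,4].argmax()
    v,u=np.nonzero(lab==k);P=plane(c,np.c_[u,v],.008)
    print(" tray",len(u),cv2.minAreaRect(P[:,:2].astype(np.float32)*1000))
    t=sub&(X[...,2]>.03)&(X[...,2]<.06);print(" tab",t.sum(),np.median(X[t],0),X[t][:,2].max())
    br=sub&(hsv[...,0]<15)&(hsv[...,1]>150)&(hsv[...,2]>170)&(X[...,2]>.006)
    nn,lab,st,ce=cv2.connectedComponentsWithStats(br.astype(np.uint8));k=1+st[1:,4].argmax();print(" brooch",st[k],plane(c,ce[k],.016))
E
python3 m.py
```

```text
top bed 1097 0.02837431044740213 ((633.5491333007812, -29.382484436035156), (126.1033935546875, 107.57199096679688), 0.43352705240249634)
 end line [ 9.9558896e-01 -9.3822077e-02  6.2622046e+02  2.1916924e+01] normal yaw -5.3835273 [ 0.58085002 -0.00526045] [0.66871458 0.02555118]
 tray 1200 ((558.5303955078125, 260.27471923828125), (64.6220932006836, 188.97695922851562), 12.103449821472168)
 tab 84 [0.54144694 0.33893924 0.0480931 ] 0.055419730634376885
 brooch [231 194  11  11  96] [[0.56672191 0.229843   0.016     ]]
scene bed 792 0.031527340534029724 ((627.51806640625, -23.378177642822266), (101.32975006103516, 147.5211181640625), 89.38644409179688)
 end line [ 9.9526250e-01 -9.7224005e-02  6.3305969e+02  2.5406609e+01] normal yaw -5.5793386 [ 0.57046138 -0.03099624] [0.68005586 0.02943208]
 tray 664 ((559.5424194335938, 265.48931884765625), (63.6115837097168, 193.03665161132812), 12.3283109664917)
 tab 65 [0.54623288 0.3425265  0.05012685] 0.05786524618489364
 brooch [380 215  10   8  61] [[0.56636764 0.23409107 0.016     ]]
```

```bash
cat >> h.py <<'E'
from scipy.spatial.transform import Rotation as Ro
def tcp():
    s=r.read_state();T=np.eye(4);T[:3,:3]=Ro.from_quat(s["orientation"]).as_matrix();T[:3,3]=s["position"];return T
def shift(T,tgt): # mm in tool axes
    return (T[:3,:3].T@(np.array(tgt)-T[:3,3])*1000).round(1)
def tool(yaw): # tool y along -(yaw-rotated y), z down
    a=np.radians(yaw);return np.array([[np.cos(a),np.sin(a),0],[np.sin(a),-np.cos(a),0],[0,0,-1]]).astype(float)
E
python3 - <<'E'
from h import *
T=tcp();c=get_calibration("wrist");print((np.linalg.inv(T)@np.linalg.inv(c["world_to_cam"])).round(4),c["intrinsics"][0,0],T.round(3))
t=Ro.from_matrix(T[:3,:3].T@tool(12.1)).as_rotvec(degrees=True);print(t)
t=Ro.from_matrix(T[:3,:3].T@tool(-5.5)).as_rotvec(degrees=True);print(t)
print(shift(T,(.40,-.25,.30)),shift(T,(.5,.08,.30)))
E
```

```text
[[-1.000e-04 -9.593e-01 -2.825e-01  7.310e-02]
 [ 1.000e+00 -2.000e-04  2.000e-04 -0.000e+00]
 [-3.000e-04 -2.825e-01  9.593e-01 -1.431e-01]
 [ 0.000e+00  0.000e+00  0.000e+00  1.000e+00]] 281.64173870266353 [[ 0.929  0.369 -0.001  0.24 ]
 [ 0.369 -0.929  0.002 -0.604]
 [ 0.    -0.002 -1.     0.23 ]
 [ 0.     0.     0.     1.   ]]
[-9.82054990e-02  7.60057441e-03  9.54352297e+00]
[-9.66774084e-02  2.27209894e-02  2.71435186e+01]
[ 279.5 -269.7  -69.1] [ 494.2 -539.5  -68.6]
```

apply_moves --dp '[[0,0,0],[0,0,0],[0,0,0],[0,0,0],[8.1,-37.1,-5.8],[8.1,-37.1,-5.8],[8.1,-37.1,-5.8],[8.1,-37.1,-5.8],[8.1,-37.1,-5.8],[8.1,-37.1,-5.8],[8.1,-37.1,-5.8],[8.1,-37.1,-5.8],[8.1,-37.1,-5.8],[8.1,-37.1,-5.8],[8.1,-37.1,-5.8],[8.1,-37.1,-5.8]]' --delta_rot '[[0,0,6.8],[0,0,6.8],[0,0,6.8],[0,0,6.7],[0,0,0],[0,0,0],[0,0,0],[0,0,0],[0,0,0],[0,0,0],[0,0,0],[0,0,0],[0,0,0],[0,0,0],[0,0,0],[0,0,0]]' --fingers '[0,0,0,0,0,0,0,0,0,0,0,0,0,0,0,0]' --force 120

```text
time: 1.43
position: [0.3788, -0.1684, 0.3011]
orientation: [0.999, -0.048, -0.0, 0.0]
wrist_force: [0.2, 0.9, 0.5]
opening: 1.0
finger_force: 0.0
```

apply_moves --dp '[[14.6,-31.5,0],[14.6,-31.5,0],[14.6,-31.5,0],[14.6,-31.5,0],[14.6,-31.5,0],[14.6,-31.5,0],[14.6,-31.5,0],[14.6,-31.5,0],[0,0,0],[0,0,0],[0,0,0]]' --delta_rot '[[0,0,0],[0,0,0],[0,0,0],[0,0,0],[0,0,0],[0,0,0],[0,0,0],[0,0,0],[0,0,0],[0,0,0],[0,0,0]]' --fingers '[0,0,0,0,0,0,0,0,0,0,0]'

```text
time: 2.35
position: [0.5185, 0.0688, 0.3004]
orientation: [0.999, -0.048, -0.001, 0.001]
wrist_force: [-0.1, -0.7, -0.0]
opening: 1.001
finger_force: 0.0
```

```bash
python3 - <<'E'
from h import *
T=tcp();print(T.round(4),r.read_state()["time"]);c=get_calibration("wrist");p,d=camera("wrist");cv2.imwrite("pics/w1.png",p);np.save("pics/w1.npy",d)
import pickle;pickle.dump(c,open("pics/w1.pkl","wb"))
E
```

```text
[[ 0.9955 -0.0952 -0.0016  0.5185]
 [-0.0952 -0.9955 -0.0011  0.0688]
 [-0.0014  0.0012 -1.      0.3004]
 [ 0.      0.      0.      1.    ]] 2.35
```

View pics/w1.png

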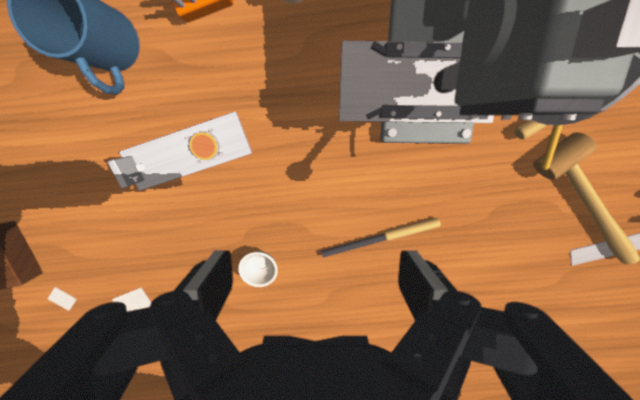

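The wrist view shows the bed end at col ≈341, rows 41–121, with the dark rails along rows ≈47 and 113. The tray corners are near (237,112), (251,152), (110,165), with the brooch at (204,146) and the tab at (128,172).

```bash
cat > m2.py <<'E'
from h import *
import pickle
c=pickle.load(open("pics/w1.pkl","rb"));p=cv2.imread("pics/w1.png");d=np.load("pics/w1.npy");X=cloud(c,d)
hsv=cv2.cvtColor(p,cv2.COLOR_BGR2HSV)
def fit(P):
    q=cv2.fitLine((P*1000).astype(np.float32),cv2.DIST_HUBER,0,.01,.01).ravel();return q
g=(hsv[...,1]<60)
E=[];
for v in range(50,112): 
    u=np.nonzero(g[v,320:420])[0]; E.append((320+u[0]-.5,v))
P=plane(c,E,.03)[:,:2];q=fit(P);print("end",q)
S=[]
for u in range(346,372):
    v=np.nonzero(g[90:140,u])[0];S.append((u,90+v[-1]+.5))
N=[]
for u in range(346,370):
    v=np.nonzero(g[20:80,u])[0];N.append((u,20+v[0]-.5))
a=plane(c,S,.03)[:,:2];b=plane(c,N,.03)[:,:2];print("near",fit(a),"far",fit(b))
# tray
sub=np.zeros((400,640),bool);sub[105:195,100:256]=1
m=sub&(hsv[...,1]<90)&(X[...,2]>.002)&(X[...,2]<.014)
n,l,s,_=cv2.connectedComponentsWithStats(m.astype(np.uint8));k=1+s[1:,4].argmax();v,u=np.nonzero(l==k)
print("tray",cv2.minAreaRect((plane(c,np.c_[u,v],.008)[:,:2]*1000).astype(np.float32)))
o=sub&(hsv[...,1]>150)&(hsv[...,2]>190);o[:, :185]=0;o[:,:]&=True
n,l,s,ce=cv2.connectedComponentsWithStats((sub&(X[...,2]>.0115)&(X[...,2]<.03)&(np.arange(640)>180)).astype(np.uint8));k=1+s[1:,4].argmax();print("brooch",s[k],plane(c,ce[k],.016))
t=sub&(X[...,2]>.035)&(X[...,2]<.06);v,u=np.nonzero(t&(X[...,2]>.046));print("tab",t.sum(),X[t][:,2].max(),cv2.minAreaRect((plane(c,np.c_[u,v],.052)[:,:2]*1000).astype(np.float32)))
for z in(.01,.03,.046): pass
br=np.median(X[60:105,345:370].reshape(-1,3),0);print("bedz",br, "benchz",np.median(X[200:230,330:400].reshape(-1,3),0))
E
python3 m2.py
```

```text
end [ 9.9498618e-01 -1.0001268e-01  6.2628949e+02  2.4820095e+01]
near [9.6712299e-02 9.9531239e-01 5.8397607e+02 4.0817432e+00] far [ 9.7433910e-02  9.9524200e-01  6.8343787e+02 -2.2413139e+00]
tray ((562.4042358398438, 263.2591552734375), (64.28417205810547, 191.7377166748047), 12.440436363220215)
brooch [189 131  30  30 678] [[0.56978426 0.23080779 0.016     ]]
tab 411 0.055124921942232785 ((544.5098876953125, 341.6310729980469), (38.97540283203125, 13.794410705566406), 12.42757511138916)
bedz [0.63370882 0.00114597 0.03061045] benchz [ 4.32645176e-01 -4.95082134e-03  3.66055728e-04]
```

apply_moves --dp '[[0,0,0],[0,0,0],[0,0,0],[8.5,-26.2,18],[8.5,-26.2,18],[8.5,-26.2,18],[8.5,-26.2,18],[8.5,-26.2,18],[8.5,-26.2,18],[8.5,-26.2,18],[8.5,-26.2,18],[8.5,-26.2,18],[8.5,-26.2,18],[0,0,0],[0,0,0],[0,0,0]]' --delta_rot '[[0,0,-6],[0,0,-6],[0,0,-6],[0,0,0],[0,0,0],[0,0,0],[0,0,0],[0,0,0],[0,0,0],[0,0,0],[0,0,0],[0,0,0],[0,0,0],[0,0,0],[0,0,0],[0,0,0]]' --fingers '[0,0,0,0,0,0,0,0,0,0,0,0,0,0,0,0]'

```text
time: 3.73
position: [0.5458, 0.3414, 0.1211]
orientation: [0.994, 0.108, 0.0, 0.001]
wrist_force: [0.6, -0.8, -0.2]
opening: 1.004
finger_force: 0.0
```

```bash
python3 - <<'E'
from h import *
T=tcp();c=get_calibration("wrist");p,d=camera("wrist");cv2.imwrite("pics/w2.png",p);X=cloud(c,d)
print(T.round(4),shift(T,(.5447,.3428,.0143)),Ro.from_matrix(T[:3,:3].T@tool(12.43)).as_rotvec(degrees=True))
R2=np.array([[.9766,.2153],[-.2153,.9766]])
t=(X[...,2]>.046)&(X[...,2]<.058)&(np.hypot(X[...,0]-.545,X[...,1]-.343)<.04)
v,u=np.nonzero(t);print("tab",len(u),cv2.minAreaRect((plane(c,np.c_[u,v],.052)[:,:2]*1000).astype(np.float32)))
E
```

```text
[[ 9.766e-01  2.152e-01  2.000e-04  5.458e-01]
 [ 2.152e-01 -9.766e-01 -1.900e-03  3.414e-01]
 [-2.000e-04  1.900e-03 -1.000e+00  1.211e-01]
 [ 0.000e+00  0.000e+00  0.000e+00  1.000e+00]] [ -0.8  -1.8 106.8] [ 0.107865    0.00926799 -0.00226693]
tab 573 ((545.4556884765625, 344.4072265625), (39.470767974853516, 8.960878372192383), 12.39427375793457)
```

apply_moves --dp '[[0.3,-3.2,20],[0,0,30],[0,0,30],[0,0,17],[0,0,9.8],[0,0,0],[0,0,0]]' --delta_rot '[[0.1,0,0],[0,0,0],[0,0,0],[0,0,0],[0,0,0],[0,0,0],[0,0,0]]' --fingers '[0,0,0,0,0,0,0]'

```text
time: 4.37
position: [0.5458, 0.3463, 0.0151]
orientation: [0.994, 0.109, 0.001, -0.001]
wrist_force: [-0.0, 0.5, 0.1]
opening: 0.993
finger_force: 0.0
```

apply_moves --dp '[[0,0,0],[0,0,0],[0,0,0],[0,0,0],[0,0,0],[0,0,0],[0,0,0],[0,0,0],[0,0,0],[0,0,0]]' --delta_rot '[[0,0,0],[0,0,0],[0,0,0],[0,0,0],[0,0,0],[0,0,0],[0,0,0],[0,0,0],[0,0,0],[0,0,0]]' --fingers '[0.3,0.6,0.8,1,1,1,1,1,1,1]' --force 110

```text
time: 5.2
position: [0.5451, 0.3467, 0.0146]
orientation: [0.994, 0.109, 0.0, -0.001]
wrist_force: [-0.6, -1.3, 5.5]
opening: 0.104
finger_force: 107.7
```

apply_moves --dp '[[0,0,-5],[0,0,-10],[0,0,-20],[0,0,-25],[0,0,-20],[0,0,-10],[0,0,0],[0,0,0],[0,0,0]]' --delta_rot '[[0,0,0],[0,0,0],[0,0,0],[0,0,0],[0,0,0],[0,0,0],[0,0,0],[0,0,0],[0,0,0]]' --fingers '[1,1,1,1,1,1,1,1,1]'

```text
time: 5.95
position: [0.5438, 0.3464, 0.1028]
orientation: [0.994, 0.109, -0.001, -0.0]
wrist_force: [-0.1, -0.3, -3.1]
opening: 0.103
finger_force: 107.4
```

```bash
python3 - <<'E'
from h import *
T=tcp();c=get_calibration("wrist");p,d=camera("wrist");cv2.imwrite("pics/w3.png",p);X=cloud(c,d)
print(T.round(4),r.read_state()["opening"])
hsv=cv2.cvtColor(p,cv2.COLOR_BGR2HSV)
L=(X-T[:3,3])@T[:3,:3]  # tool coords
m=(L[...,1]>.02)&(L[...,1]<.20)&(abs(L[...,0])<.045)&(abs(L[...,2])<.035)&(d>0)
print("tray pts",m.sum())
A=L[m];
tr=m&(hsv[...,1]<60)&(hsv[...,2]>80)
B=L[tr];co=np.linalg.lstsq(np.c_[B[:,:2],np.ones(len(B))],B[:,2],rcond=None)[0];print("plane z=ax+by+c",co,"resid")
print("L range",B.min(0),B.max(0));rc=cv2.minAreaRect((B[:,:2]*1000).astype(np.float32));print(rc)
b=m&(hsv[...,1]>120)&(hsv[...,2]>140);print("brooch tool",np.median(L[b],0),b.sum())
ct=get_calibration("top");print("jar",plane(ct,[(293,127)],.06),"punch",plane(ct,[(240,122),(264,136)],.06),"mug",plane(ct,[(198,140)],.095))
cv2.imwrite("pics/w3c.png",p)
E
```

```text
[[ 9.761e-01  2.173e-01 -2.500e-03  5.438e-01]
 [ 2.173e-01 -9.761e-01  4.000e-04  3.464e-01]
 [-2.400e-03 -9.000e-04 -1.000e+00  1.028e-01]
 [ 0.000e+00  0.000e+00  0.000e+00  1.000e+00]] 0.10564764950903902
tray pts 26636
plane z=ax+by+c [0.00538774 0.00077201 0.00621017] resid
L range [-0.03323977  0.02000773 -0.0019291 ] [0.0311205  0.17747215 0.01356445]
((-0.8632450103759766, 98.68358612060547), (64.30733489990234, 157.478515625), 0.17045921087265015)
brooch tool [-0.00036579  0.11411433 -0.00181656] 3773
jar [[0.76487097 0.07484031 0.06      ]] punch [[0.77645986 0.22242762 0.06      ]
 [0.73702893 0.15381586 0.06      ]] mug [[0.70964672 0.32416023 0.095     ]]
```

View pics/w3c.png

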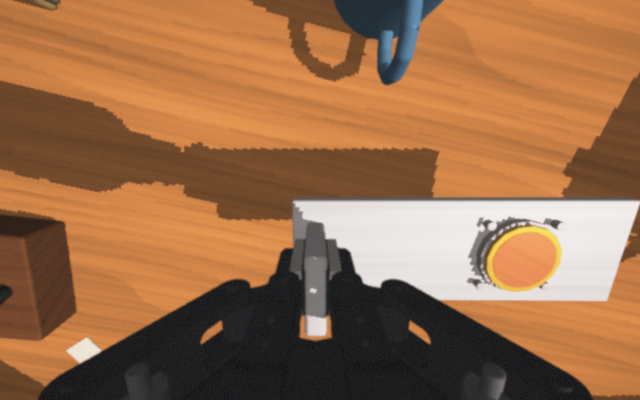

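The tray hangs level in the grasp (slope under 0.5°), centred within 1 mm in tool x, brooch inside its pins at px (522,258), and the mug handle is clear of it at (390,75). I'll carry it to a point in front of the mouth.

apply_moves --dp '[[0,0,-5],[0,0,-5],[0,0,-5],[0,0,-5],[0,10,0],[0,20,0],[0,27,0],[0,30,0],[0,27,0],[0,18,0],[12,0,0],[20,0,0],[30,0,0],[30,0,0],[20,0,0],[11.7,0,0],[0,0,0],[0,0,0],[0,0,0]]' --delta_rot '[[0,0,4.5],[0,0,4.5],[0,0,4.6],[0,0,4.5],[0,0,0],[0,0,0],[0,0,0],[0,0,0],[0,0,0],[0,0,0],[0,0,0],[0,0,0],[0,0,0],[0,0,0],[0,0,0],[0,0,0],[0,0,0],[0,0,0],[0,0,0]]' --fingers '[1,1,1,1,1,1,1,1,1,1,1,1,1,1,1,1,1,1,1]'

```text
time: 7.58
position: [0.6532, 0.2032, 0.1226]
orientation: [0.999, -0.048, -0.002, -0.0]
wrist_force: [0.4, 0.3, -2.9]
opening: 0.099
finger_force: 107.7
```

```bash
python3 - <<'E'
from h import *
T=tcp();c=get_calibration("wrist");p,d=camera("wrist");cv2.imwrite("pics/w4.png",p);np.save("pics/w4.npy",d);X=cloud(c,d)
import pickle;pickle.dump((T,c),open("pics/w4.pkl","wb"))
print(T.round(4),r.read_state()["opening"])
print("shift to preinsert",shift(T,(.6541,.2030,.0455)),Ro.from_matrix(T[:3,:3].T@tool(-5.57)).as_rotvec(degrees=True))
E
```

```text
[[ 9.954e-01 -9.570e-02 -3.700e-03  6.532e-01]
 [-9.570e-02 -9.954e-01  1.100e-03  2.032e-01]
 [-3.800e-03 -7.000e-04 -1.000e+00  1.226e-01]
 [ 0.000e+00  0.000e+00  0.000e+00  1.000e+00]] 0.10437317568282149
shift to preinsert [ 1.2  0.2 77.1] [-0.04159246  0.21829696  0.07979977]
```

View pics/w4.png

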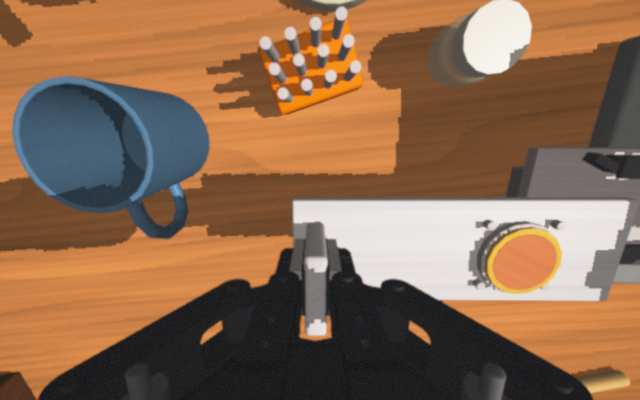

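The view shows the tray ahead of the bed: bed end at col ≈525, its far edge at rows 148–150, brooch nested at (522,258), and mug, punches and jar clear. I'll check the alignment against the bed's far edge here.

```bash
python3 - <<'E'
from h import *
import pickle
T,c=pickle.load(open("pics/w4.pkl","rb"));p=cv2.imread("pics/w4.png");d=np.load("pics/w4.npy");X=cloud(c,d)
ram=np.array([.6233,-.1055]);px=np.array([.9953,-.0971]);py=np.array([.0971,.9953])
def pr(P): q=(P[:,:2]-ram);return np.c_[q@px,q@py]*1000
# far bed edge by height jump, cols 540..585
E=[]
z=X[...,2]
for u in range(535,580):
    v=np.nonzero(abs(z[130:185,u]-.03)<.006)[0]
    if len(v): E.append((u,130+v[0]-.5))
print("far edge press x",np.median(pr(plane(c,E,.03))[:,0]),np.polyfit(*pr(plane(c,E,.03))[:,::-1].T,1),len(E))
F=[]
for v in range(155,190):
    u=np.nonzero(abs(z[v,500:600]-.03)<.006)[0]
    if len(u): F.append((500+u[0]-.5,v))
print("end y",np.median(pr(plane(c,F,.03))[:,1]))
# tray edges
zt=T[2,3]-.0062
hsv=cv2.cvtColor(p,cv2.COLOR_BGR2HSV);m=(abs(z-zt)<.008)
a=[];b=[]
for u in range(380,600,5):
    v=np.nonzero(m[180:320,u])[0];a.append((u,180+v[0]-.5));b.append((u,180+v[-1]+.5))
A=pr(plane(c,a,zt));B=pr(plane(c,b,zt));print("tray far x",np.polyfit(A[:,1],A[:,0],1),"near",np.polyfit(B[:,1],B[:,0],1),"mid",(A[:,0].mean()+B[:,0].mean())/2,"w",A[:,0].mean()-B[:,0].mean())
t=[]
for v in range(205,295,5):
    u=np.nonzero(m[v,540:640])[0];t.append((540+u[-1]+.5,v))
print("front y",np.median(pr(plane(c,t,zt))[:,1]), pr(T[None,:3,3]))
E
```

```text
far edge press x 50.27352554006411 [-2.69557584e-02  5.35788496e+01] 45
end y 133.78271356391647
tray far x [-1.05672865e-03  3.26960497e+01] near [  0.08980159 -48.54962684] mid 1.207273789226198 w 62.519017910765555
front y 135.20439295698515 [[-1.94189150e-01  3.10133445e+02]]
```

apply_moves --dp '[[0.5,0,8],[0,0,14],[0,0,18],[0,0,18],[0,0,12],[0,0,6],[0,0,0],[0,0,0],[0,0,0]]' --delta_rot '[[0,0.2,0],[0,0,0],[0,0,0],[0,0,0],[0,0,0],[0,0,0],[0,0,0],[0,0,0],[0,0,0]]' --fingers '[1,1,1,1,1,1,1,1,1]'

```text
time: 8.38
position: [0.6566, 0.2039, 0.0489]
orientation: [0.999, -0.048, 0.002, -0.001]
wrist_force: [0.6, -0.3, -2.4]
opening: 0.102
finger_force: 107.7
```

```bash
python3 - <<'E'
from h import *
T=tcp();s=r.read_state();ram=np.array([.6233,-.1055]);px=np.array([.9953,-.0971]);py=np.array([.0971,.9953])
q=T[:2,3]-ram;print(T[:3,3],q@px,q@py,Ro.from_matrix(T[:3,:3].T@tool(-5.57)).as_rotvec(degrees=True),s["wrist_force"])
c=get_calibration("wrist");p,d=camera("wrist");cv2.imwrite("pics/w5.png",p);X=cloud(c,d)
zt=T[2,3]-.0064;E=[];B=[]
hsv=cv2.cvtColor(p,cv2.COLOR_BGR2HSV)
g=cv2.cvtColor(p,cv2.COLOR_BGR2GRAY).astype(float)
for u in range(400,470,3):
    w=g[170:330,u];dd=np.diff(cv2.GaussianBlur(w[:,None],(1,5),0).ravel());E.append((u,170+dd[:60].argmax()+.5));B.append((u,170+90+dd[90:].argmin()+.5))
f=lambda a:np.median(((plane(c,a,zt)[:,:2]-ram)@px))*1000
print("far",f(E),"near",f(B),E[0],B[0])
E
```

```text
[0.65664986 0.20393656 0.04888989] 0.0031468304854167174 0.3112204756641055 [-0.1403944  -0.275467    0.02542264] [ 0.63026578 -0.30626251 -2.44269308]
far 33.977033563273665 near -28.382969583969622 (400, np.float64(199.5)) (400, np.float64(279.5))
```

apply_moves --dp '[[-2.3,0,2.5],[0,0,0],[0,0,0],[0,0,0]]' --delta_rot '[[-0.1,-0.2,0],[0,0,0],[0,0,0],[0,0,0]]' --fingers '[1,1,1,1]'

```text
time: 8.77
position: [0.6536, 0.2039, 0.0456]
orientation: [0.999, -0.048, -0.0, -0.0]
wrist_force: [0.1, 0.6, -2.4]
opening: 0.099
finger_force: 107.7
```

```bash
cat > q.py <<'E'
from h import *
T=tcp();s=r.read_state();ram=np.array([.6233,-.1055]);px=np.array([.9953,-.0971]);py=np.array([.0971,.9953])
q=T[:2,3]-ram;print("z",T[2,3],"press xy",q@px,q@py,Ro.from_matrix(T[:3,:3].T@tool(-5.57)).as_rotvec(degrees=True).round(2),s["wrist_force"].round(1),s["wrist_torque"].round(2),s["time"])
E
python3 q.py
```

```text
z 0.045582008241967426 press xy 0.00016485730115657998 0.31084413248273046 [-0.    0.01  0.02] [ 0.1  0.6 -2.4] [ 0.23 -0.06  0.02] 8.7667
```

apply_moves --dp '[[0,6,0],[0,10,0],[0,10,0],[0,10,0],[0,8,0],[0,8,0],[0,8,0],[0,8,0],[0,6,0],[0,0,0]]' --delta_rot '[[0,0,0],[0,0,0],[0,0,0],[0,0,0],[0,0,0],[0,0,0],[0,0,0],[0,0,0],[0,0,0],[0,0,0]]' --fingers '[1,1,1,1,1,1,1,1,1,1]'

```text
time: 9.6
position: [0.6468, 0.1288, 0.0455]
orientation: [0.999, -0.049, 0.0, 0.0]
wrist_force: [0.8, 0.2, -3.4]
opening: 0.101
finger_force: 107.8
```

```bash
python3 q.py
```

```text
z 0.04552895084898978 press xy 0.0006272850606702604 0.23551492375886832 [ 0.02 -0.02 -0.03] [ 0.8  0.2 -3.4] [ 0.41 -0.28  0.17] 9.6
```

apply_moves --dp '[[0,6,0],[0,9,0],[0,9,0],[0,9,0],[0,9,0],[0,9,0],[0,9,0],[0,9,0],[0,9,0],[0,9,0],[0,9,0],[0,9,0],[0,5,0],[0,0,0]]' --delta_rot '[[0,0,0],[0,0,0],[0,0,0],[0,0,0],[0,0,0],[0,0,0],[0,0,0],[0,0,0],[0,0,0],[0,0,0],[0,0,0],[0,0,0],[0,0,0],[0,0,0]]' --fingers '[1,1,1,1,1,1,1,1,1,1,1,1,1,1]'

```text
time: 10.77
position: [0.636, 0.0171, 0.0455]
orientation: [0.999, -0.05, 0.0, 0.001]
wrist_force: [4.4, -2.5, -3.2]
opening: 0.1
finger_force: 107.8
```

```bash
python3 q.py
```

```text
z 0.045454532228748 press xy 0.0007382562507244349 0.12329835060809403 [ 0.16 -0.02 -0.12] [ 4.4 -2.5 -3.2] [-0.22 -0.97  0.18] 10.7667
```

apply_moves --dp '[[0,3,0.5],[0,2,0.5],[0,1.5,0],[0,1.5,0],[0,1.5,0],[0,0,0]]' --delta_rot '[[0,0,0],[0,0,0],[0,0,0],[0,0,0],[0,0,0],[0,0,0]]' --fingers '[1,1,1,1,1,1]'

```text
time: 11.27
position: [0.6357, 0.0139, 0.045]
orientation: [0.999, -0.048, 0.001, -0.001]
wrist_force: [4.0, 5.4, -0.5]
opening: 0.1
finger_force: 108.5
```

```bash
python3 q.py
```

```text
z 0.04501197425886329 press xy 0.0007792134236550702 0.1200170353556325 [-0.17 -0.07  0.09] [ 4.   5.4 -0.5] [ 1.07 -0.94 -0.07] 11.2667
```

apply_moves --dp '[[0,1,0],[0,1,0],[0,0,0],[0,0,0]]' --delta_rot '[[0,0,0],[0,0,0],[0,0,0],[0,0,0]]' --fingers '[1,1,1,1]'

```text
time: 11.6
position: [0.6356, 0.0122, 0.045]
orientation: [0.999, -0.048, 0.001, -0.001]
wrist_force: [3.9, 6.3, -0.1]
opening: 0.1
finger_force: 108.6
```

```bash
python3 q.py; python3 - <<'E'
from h import *
c=get_calibration("wrist");p,d=camera("wrist");cv2.imwrite("pics/w6.png",p);np.save("pics/w6.npy",d)
E
```

```text
z 0.04502870109221532 press xy 0.0008100010847193217 0.11830646374541773 [-0.17 -0.07  0.1 ] [ 3.9  6.3 -0.1] [ 1.15 -0.92 -0.02] 11.6
```

View pics/w6.png

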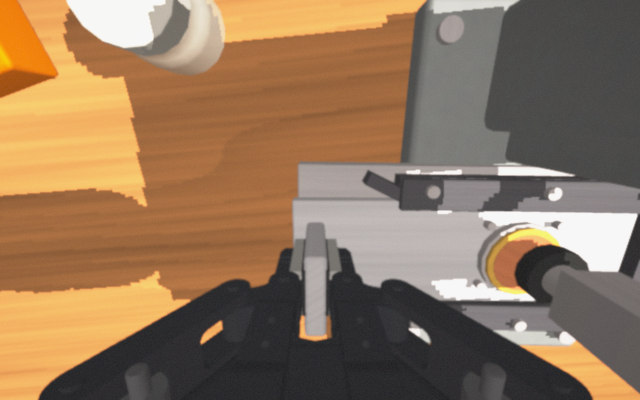

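The tray sits between the rails with the brooch nested at (520,262). Its outer end (col 293) is nearly flush with the bed end (col 299), and the foot at (550,275) is not yet centred over the brooch. I keep pushing.

apply_moves --dp '[[0,1,0],[0,1,0],[0,1,0],[0,0,0],[0,0,0]]' --delta_rot '[[0,0,0],[0,0,0],[0,0,0],[0,0,0],[0,0,0]]' --fingers '[1,1,1,1,1]'

```text
time: 12.07
position: [0.6353, 0.0092, 0.045]
orientation: [0.999, -0.048, 0.001, -0.001]
wrist_force: [4.4, 6.1, 1.0]
opening: 0.104
finger_force: 108.6
```

```bash
python3 q.py
```

```text
z 0.04503555288087501 press xy 0.0008239563226355454 0.11531092078251075 [-0.17 -0.07  0.1 ] [4.4 6.1 1. ] [ 1.06 -0.93 -0.05] 12.0667
```

apply_moves --dp '[[0,1,0],[0,1,0],[0,1,0],[0,0,0],[0,0,0]]' --delta_rot '[[0,0,0],[0,0,0],[0,0,0],[0,0,0],[0,0,0]]' --fingers '[1,1,1,1,1]'

```text
time: 12.48
position: [0.6353, 0.0083, 0.0451]
orientation: [0.999, -0.047, 0.001, -0.003]
wrist_force: [4.1, 8.8, 1.4]
opening: 0.101
finger_force: 108.7
```

```bash
python3 q.py
```

```text
z 0.04514245093753261 press xy 0.0008495020089436593 0.11437599085633228 [-0.3  -0.09  0.15] [4.1 8.8 1.4] [ 1.68 -0.91 -0.21] 12.4833
```

Contact has begun: the last 3 mm command moved the tray only 0.9 mm. One more push, then release.

apply_moves --dp '[[0,1.5,0],[0,1.5,0],[0,1,0],[0,0,0],[0,0,0]]' --delta_rot '[[0,0,0],[0,0,0],[0,0,0],[0,0,0],[0,0,0]]' --fingers '[1,1,1,1,1]'

```text
time: 12.9
position: [0.6353, 0.0082, 0.0455]
orientation: [0.999, -0.046, 0.001, -0.005]
wrist_force: [4.7, 16.0, 1.7]
opening: 0.105
finger_force: 109.0
```

```bash
python3 q.py
```

```text
z 0.045463747957612016 press xy 0.0009028552680580868 0.11429443243005226 [-0.55 -0.12  0.26] [ 4.7 16.   1.7] [ 2.65 -0.93 -0.35] 12.9
```

apply_moves --dp '[[0,-2.5,0],[0,-2,0],[0,0,0],[0,0,0],[0,0,0],[0,0,0],[0,0,0],[0,0,0]]' --delta_rot '[[0,0,0],[0,0,0],[0,0,0],[0,0,0],[0,0,0],[0,0,0],[0,0,0],[0,0,0]]' --fingers '[1,1,0.85,0.7,0.5,0.5,0.5,0.5]'

```text
time: 13.57
position: [0.6335, 0.0029, 0.0442]
orientation: [0.999, -0.049, -0.001, 0.0]
wrist_force: [-0.7, -0.4, 0.5]
opening: 0.499
finger_force: 0.0
```

```bash
python3 q.py
```

```text
z 0.044170702902658385 press xy -0.00037299407659057847 0.10890710063127887 [ 0.05  0.09 -0.03] [-0.7 -0.4  0.5] [ 0.02  0.03 -0.  ] 13.5667
```

apply_moves --dp '[[0,-3,-8],[0,0,-20],[0,0,-30],[0,0,-30],[-5,-5,-30],[-5,-5,-30],[-5,-5,-20],[0,0,0],[0,0,0],[0,0,0]]' --delta_rot '[[0,0,0],[0,0,0],[0,0,0],[0,0,0],[0,0,0],[0,0,0],[0,0,0],[0,0,0],[0,0,0],[0,0,0]]' --fingers '[0.5,0.5,0.5,0.5,0.5,0.5,0.5,0.5,0.5,0.5]'

```text
time: 14.4
position: [0.6204, 0.0229, 0.212]
orientation: [0.999, -0.049, -0.001, 0.0]
wrist_force: [-0.4, 0.1, 0.1]
opening: 0.503
finger_force: 0.0
```

```bash
python3 q.py; python3 - <<'E'
from h import *
import pickle
T=tcp();c=get_calibration("wrist");p,d=camera("wrist");cv2.imwrite("pics/w7.png",p);np.save("pics/w7.npy",d);pickle.dump(c,open("pics/w7.pkl","wb"));X=cloud(c,d)
ram=np.array([.6233,-.1055]);px=np.array([.9953,-.0971]);py=np.array([.0971,.9953])
L=np.dstack([(X[...,:2]-ram)@px,(X[...,:2]-ram)@py,X[...,2]])*1000
# tab top
m=(L[...,2]>76)&(L[...,2]<90)&(abs(L[...,0])<30)&(abs(L[...,1]-115)<25);v,u=np.nonzero(m)
P=plane(c,np.c_[u,v],.082)[:,:2]-ram;print("tab",len(u),cv2.minAreaRect((np.c_[P@px,P@py]*1000).astype(np.float32)))
m=(abs(L[...,2]-38)<3.5)&(abs(L[...,0])<25)&(L[...,1]>60);print("tray top z",np.median(L[...,2][m]),"end y",np.percentile(L[...,1][m],99.5))
m=(abs(L[...,2]-30)<3)&(L[...,0]>36)&(L[...,0]<50)&(L[...,1]>100);print("bed end y",np.percentile(L[...,1][m],[50,98]),m.sum())
E
```

```text
z 0.21204424842007277 press xy -0.015309694579235795 0.12747975467935438 [0.03 0.08 0.01] [-0.4  0.1  0.1] [-0.03  0.03  0.03] 14.4
tab 399 ((0.5201816558837891, 114.32606506347656), (39.2581901550293, 9.712408065795898), 0.5212357640266418)
tray top z 38.63867654662695 end y 431.4914885846615
bed end y [116.83137357 412.28394645] 392
```

View pics/w7.png

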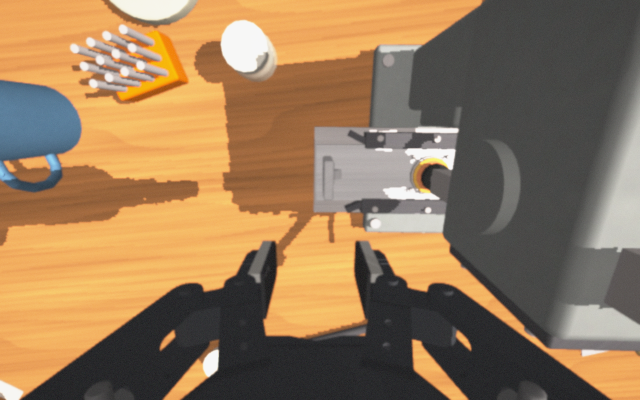

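The tray is home: its tab lies at press (0.5, 114.3) mm against 115, and the brooch is under the foot at px (432,175). Now I locate the brass needle and the ball precisely.

```bash
cat > ix.py <<'E'
from h import *
import pickle,sys
ram=np.array([.6233,-.1055]);px=np.array([.9953,-.0971]);py=np.array([.0971,.9953])
def toP(X): return np.concatenate([((X[...,:2]-ram)@px)[...,None],((X[...,:2]-ram)@py)[...,None],X[...,2:]],-1)*1000
def needle(n,c,p,d):
    h=cv2.cvtColor(p,cv2.COLOR_BGR2HSV);L=toP(cloud(c,d))
    m=(h[...,0]>17)&(h[...,0]<32)&(h[...,1]>140)&(h[...,2]>100)&(L[...,2]>80)&(abs(L[...,0]+50)<90)&(L[...,1]<-10)&(L[...,1]>-120)
    v,u=np.nonzero(m);print(n,m.sum())
    if m.sum()<3:return
    # plane-ray intersection with press plane y=Y
    for Y in(-50,):
        o,r_=ray(c,np.c_[u,v]);o=toP(o[None])[0];e=np.c_[r_[:,:2]@px,r_[:,:2]@py,r_[:,2]]
        t=(Y-o[1])/e[:,1];Q=o+e*t[:,None]
    print(" px range",u.min(),u.max(),v.min(),v.max());D=L[m];print(" depth med",np.median(D,0).round(1),"p5",np.percentile(D,5,0).round(1),"p95",np.percentile(D,95,0).round(1))
    s=np.argsort(D[:,0]);print(D[s][:: max(1,len(s)//10)].round(1).tolist())
if __name__=="__main__":
    for n in("top","scene"): needle(n,get_calibration(n),cv2.imread(f"pics/{n}0.png"),np.load(f"pics/{n}0.npy"))
    needle("w1",pickle.load(open("pics/w1.pkl","rb")),cv2.imread("pics/w1.png"),np.load("pics/w1.npy"))
E
python3 ix.py; python3 q.py
```

```text
top 58
 px range 379 407 180 210
 depth med [-60.8 -49.1 186.6] p5 [-89.5 -52.7 182.6] p95 [-35.4 -46.  192.1]
[[-121.9, -85.6, 319.9], [-86.4, -48.2, 184.8], [-81.1, -50.3, 183.6], [-74.2, -49.5, 185.0], [-69.4, -49.1, 184.8], [-64.3, -51.0, 184.6], [-59.9, -48.1, 185.3], [-53.0, -47.3, 186.7], [-49.1, -46.4, 190.3], [-45.8, -48.8, 187.8], [-39.9, -49.7, 194.3], [-34.2, -49.7, 190.8]]
scene 11
 px range 265 270 187 209
 depth med [-81.2 -45.7 188.2] p5 [-89.1 -48.4 186.7] p95 [ -9.  -42.9 192.7]
[[-89.7, -43.9, 187.3], [-88.6, -46.7, 188.7], [-85.3, -43.2, 188.2], [-85.3, -46.4, 188.1], [-81.3, -42.7, 188.7], [-81.2, -45.8, 188.7], [-78.8, -45.7, 186.8], [-75.2, -45.3, 186.6], [-71.3, -44.7, 187.1], [-11.7, -49.0, 191.0], [-6.3, -47.9, 194.4]]
w1 291
 px range 543 561 125 169
 depth med [-71.2 -46.2 187.1] p5 [-89.4 -49.  185. ] p95 [-55.  -44.2 188.7]
[[-92.3, -46.7, 184.0], [-87.4, -46.1, 185.6], [-83.1, -46.0, 184.4], [-79.3, -44.6, 186.1], [-74.8, -44.2, 186.4], [-71.2, -46.1, 187.4], [-66.9, -44.9, 186.5], [-63.4, -48.7, 188.1], [-60.0, -45.6, 187.8], [-56.7, -44.7, 186.8], [-53.3, -46.8, 188.5]]
z 0.21136438920515552 press xy -0.015532107971164909 0.12726874124303975 [ 0.05  0.15 -0.01] [-0.4 -0.4 -0.3] [ 0.01 -0.01 -0.01] 14.45
```

apply_moves --dp '[[0,0,-20],[0,0,-35],[0,0,-35],[0,0,-35],[0,0,-35],[-5,10,-19],[-11,26,0],[-14,34,0],[-15,35,0],[-15,35,0],[-15,33,0],[-12,25,0],[-5,9,0],[0,0,0],[0,0,0],[0,0,0],[0,0,0]]' --delta_rot '[[0,0,0],[0,0,0],[0,0,0],[0,0,0],[0,0,0],[0,0,0],[0,0,0],[0,0,0],[0,0,0],[0,0,0],[0,0,0],[0,0,0],[0,0,0],[0,0,0],[0,0,0],[0,0,0],[0,0,0]]' --fingers '[0.3,0.3,0.3,0.3,0.3,0.3,0.3,0.3,0.3,0.3,0.3,0.3,0.3,0.3,0.3,0.3,0.3]'

```text
time: 15.87
position: [0.5105, -0.1719, 0.391]
orientation: [0.999, -0.047, -0.0, -0.001]
wrist_force: [0.0, 0.7, 0.2]
opening: 0.698
finger_force: 0.0
```

```bash
python3 q.py; python3 - <<'E'
from ix import *
def fitn(c,p,d,n):
    h=cv2.cvtColor(p,cv2.COLOR_BGR2HSV);L=toP(cloud(c,d))
    m=(h[...,0]>17)&(h[...,0]<32)&(h[...,1]>140)&(h[...,2]>100)&(abs(L[...,2]-187)<12)&(L[...,0]<-30)&(L[...,0]>-100)&(L[...,1]<-35)&(L[...,1]>-60)
    D=L[m]
    if len(D)<8: print(n,"few");return
    q=cv2.fitLine(D[:,[0,2]].astype(np.float32),cv2.DIST_HUBER,0,.01,.01).ravel();s=q[1]/q[0];print(n,len(D),"slope",s,"z at x=-75",q[3]+s*(-75-q[2]),"z at pivot",q[3]+s*(20-q[2]))
c=get_calibration("wrist");T=tcp();p,d=camera("wrist");cv2.imwrite("pics/w8.png",p);np.save("pics/w8.npy",d);pickle.dump((T,c),open("pics/w8.pkl","wb"))
fitn(c,p,d,"w8")
fitn(get_calibration("top"),cv2.imread("pics/top0.png"),np.load("pics/top0.npy"),"top")
fitn(pickle.load(open("pics/w1.pkl","rb")),cv2.imread("pics/w1.png"),np.load("pics/w1.npy"),"w1")
X=cloud(c,d);h=cv2.cvtColor(p,cv2.COLOR_BGR2HSV)
m=(np.hypot(X[...,0]-.509,X[...,1]+.172)<.04)&(abs(X[...,2]-.325)<.02)
print("ball",m.sum(),np.median(X[m],0) if m.any() else 0)
if m.sum()>20:
    P=X[m];A=np.c_[2*P,np.ones(len(P))];k=np.linalg.lstsq(A,(P**2).sum(1),rcond=None)[0];print("sphere",k[:3],np.sqrt(k[3]+k[:3]@k[:3]),toP(k[None,:3]))
E
```

```text
z 0.39095578050129376 press xy -0.10580996965021 -0.07702646157171505 [-0.06  0.05  0.21] [0.  0.7 0.2] [-0.01 -0.02  0.05] 15.8667
w8 243 slope 0.10894175 z at x=-75 186.89046 z at pivot 197.23993
top 56 slope 0.08999515 z at x=-75 185.14319 z at pivot 193.69273
w1 291 slope 0.060195774 z at x=-75 186.8123 z at pivot 192.5309
ball 1379 [ 0.51435032 -0.17265818  0.33037399]
sphere [ 0.50870569 -0.17204275  0.31600611] 0.018652887300195813 [[-107.59441729  -77.35710519  316.00611252]]
```

View pics/w8.png

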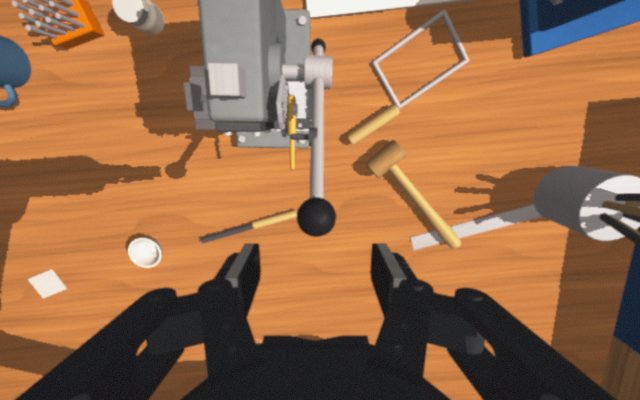

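The ball is at px (317,217) between the finger planes and the brass needle runs from (292,95) to (293,168). The sphere fit gives (0.509, −0.172), against the predicted (0.511, −0.173). Descending to grasp.

apply_moves --dp '[[-1,0,15],[0,0,25],[0,0,25],[0,0,18],[0,0,10],[0,0,0],[0,0,0],[0,0,0],[0,0,0],[0,0,0],[0,0,0],[0,0,0],[0,0,0]]' --delta_rot '[[0,0,0],[0,0,0],[0,0,0],[0,0,0],[0,0,0],[0,0,0],[0,0,0],[0,0,0],[0,0,0],[0,0,0],[0,0,0],[0,0,0],[0,0,0]]' --fingers '[0.3,0.3,0.3,0.3,0.3,0.3,0.3,0.5,0.7,0.9,1,1,1]' --force 80

```text
time: 17.0
position: [0.5092, -0.1724, 0.3]
orientation: [0.999, -0.048, 0.001, -0.001]
wrist_force: [-1.3, 3.4, 5.6]
opening: 0.334
finger_force: 78.4
```

```bash
python3 q.py
```

```text
z 0.3000311496868801 press xy -0.10703166815863577 -0.07768854864791713 [-0.09 -0.1   0.07] [-1.3  3.4  5.6] [ 0.92  0.25 -0.03] 17.0
```

apply_moves --dp '[[-5.3,0,5.6],[-5.3,0,5.6],[-4.9,0,6],[-4.8,0,6.1],[-8.5,0,13],[-7.4,0,13.5],[-6.2,0,14.2],[-5,0,14.7],[-3.7,0,15],[0,0,0],[0,0,0]]' --delta_rot '[[0,0,0],[0,0,0],[0,0,0],[0,0,0],[0,0,0],[0,0,0],[0,0,0],[0,0,0],[0,0,0],[0,0,0],[0,0,0]]' --fingers '[1,1,1,1,1,1,1,1,1,1,1]'

```text
time: 17.92
position: [0.4602, -0.167, 0.2064]
orientation: [0.999, -0.046, 0.002, -0.001]
wrist_force: [0.4, 5.8, 11.4]
opening: 0.337
finger_force: 84.3
```

```bash
python3 q.py
```

```text
z 0.20641936821743853 press xy -0.15634064832420397 -0.07704872276257782 [-0.08 -0.26  0.27] [ 0.4  5.8 11.4] [ 1.43 -0.17  0.65] 17.9167
```

apply_moves --dp '[[-2.4,0,12],[-0.6,0,12],[-0.5,0,10],[0,0,7],[0,0,2],[0,0,0],[0,0,0],[0,0,0]]' --delta_rot '[[0,0,0],[0,0,0],[0,0,0],[0,0,0],[0,0,0],[0,0,0],[0,0,0],[0,0,0]]' --fingers '[1,1,1,1,1,1,1,1]'

```text
time: 18.58
position: [0.4503, -0.166, 0.1624]
orientation: [0.999, -0.048, -0.004, -0.002]
wrist_force: [-10.9, 7.9, 13.6]
opening: 0.335
finger_force: 86.9
```

```bash
python3 q.py; python3 - <<'E'
from ix import *
c=get_calibration("wrist");T=tcp();p,d=camera("wrist");cv2.imwrite("pics/w9.png",p);np.save("pics/w9.npy",d);pickle.dump((T,c),open("pics/w9.pkl","wb"))
cv2.imwrite("pics/w9c.png",cv2.resize(p[0:260,180:460],None,fx=2.3,fy=2.3,interpolation=cv2.INTER_CUBIC))
E
```

```text
z 0.16239845913061277 press xy -0.166336187531505 -0.07706182321639884 [-0.17  0.47  0.05] [-10.9   7.9  13.6] [ 1.47  1.72 -0.03] 18.5833
```

View pics/w9c.png

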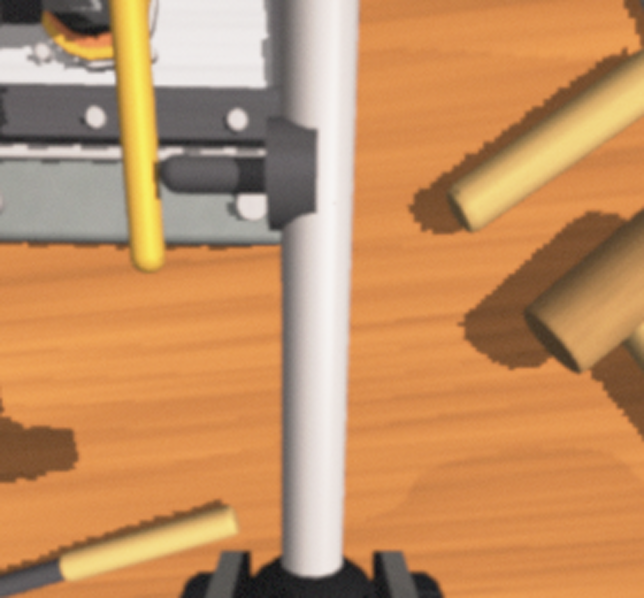

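The crop shows the pointer (165–265,175) ending right beside the brass needle (138,175). I'll compare their heights by depth.

```bash
python3 - <<'E'
from ix import *
T,c=pickle.load(open("pics/w9.pkl","rb"));p=cv2.imread("pics/w9.png");d=np.load("pics/w9.npy");L=toP(cloud(c,d))
h=cv2.cvtColor(p,cv2.COLOR_BGR2HSV)
ye=(h[...,0]>17)&(h[...,0]<33)&(h[...,1]>140)&(abs(L[...,2]-186)<20)&(abs(L[...,1]+47)<8)
def fit(m,n):
    D=L[m];q=cv2.fitLine(D[:,[0,2]].astype(np.float32),cv2.DIST_HUBER,0,.01,.01).ravel();s=q[1]/q[0];print(n,len(D),"slope",s,"z@-75",q[3]+s*(-75-q[2]),"z@20",q[3]+s*(20-q[2]),"xrange",np.percentile(D[:,0],[2,98]),"y",np.median(D[:,1]))
fit(ye,"needle")
lev=np.zeros(ye.shape,bool);lev[5:225,305:332]=1;lev&=(abs(L[...,2]-186)<30)
# crest of lever
cr=np.zeros_like(lev);cr[:,314:322]=lev[:,314:322];fit(cr,"lever crest (r=6)")
pin=np.zeros_like(lev);pin[70:84,253:290]=1;pin&=(abs(L[...,2]-186)<25)
D=L[pin];print("pin",len(D),np.median(D,0))
for u in range(253,290,6): 
    q=L[68:86,u];q=q[abs(q[:,2]-186)<25];print(u,len(q),q[:,2].max() if len(q) else 0,np.median(q,0) if len(q) else 0)
E
```

```text
needle 1700 slope 0.06711377 z@-75 186.79868 z@20 193.17448 xrange [-91.08114255 -53.38046161] y -48.202045896120254
lever crest (r=6) 1756 slope 0.02494232 z@-75 194.53693 z@20 196.90643 xrange [-133.74021021  -57.61073418] y -77.41895033877191
pin 514 [-77.89402861 -60.1362194  191.18013874]
253 14 192.39760408391433 [-77.3584482  -53.52380732 191.17448392]
259 17 192.1399397873018 [-77.81448137 -55.74745654 190.82564808]
265 17 192.47702802976602 [-77.68874786 -57.97827827 191.25603878]
271 17 192.60574456055264 [-77.79477537 -60.13680377 190.74686682]
277 17 191.85288167972146 [-77.82235049 -62.41925485 191.03433804]
283 17 192.70985157851513 [-77.8375261  -64.66686584 191.19760522]
289 17 191.8456169757074 [-77.73681171 -66.83937281 190.97408006]
```

Lever slope is 0.025 (q ≈ 0.825) and needle slope 0.067 (index ≈ 0.867). So the ball goes 7.5 mm further down, with the radial pull eased.

apply_moves --dp '[[1.5,0,2.5],[1.5,0,2.5],[1,0,2.5],[0,0,0],[0,0,0],[0,0,0],[0,0,0]]' --delta_rot '[[0,0,0],[0,0,0],[0,0,0],[0,0,0],[0,0,0],[0,0,0],[0,0,0]]' --fingers '[1,1,1,1,1,1,1]'

```text
time: 19.22
position: [0.4517, -0.1661, 0.1543]
orientation: [0.999, -0.046, -0.007, -0.002]
wrist_force: [-13.1, 7.2, 13.1]
opening: 0.336
finger_force: 87.9
```

```bash
cat > lv.py <<'E'
from ix import *
c=get_calibration("wrist");p,d=camera("wrist");L=toP(cloud(c,d));h=cv2.cvtColor(p,cv2.COLOR_BGR2HSV)
ye=(h[...,0]>17)&(h[...,0]<33)&(h[...,1]>140)&(abs(L[...,2]-186)<20)&(abs(L[...,1]+47)<8)
g=(h[...,1]<60)&(abs(L[...,1]+77.4)<2)&(abs(L[...,2]-190)<30)&(L[...,0]>-135)&(L[...,0]<-85)
for m,n in((ye,"needle"),(g,"lever")):
    D=L[m];q=cv2.fitLine(D[:,[0,2]].astype(np.float32),cv2.DIST_HUBER,0,.01,.01).ravel();s=q[1]/q[0];print(n,len(D),"slope",s,"z@-75",q[3]+s*(-75-q[2]),"z@20",q[3]+s*(20-q[2]))
s=r.read_state();print(s["wrist_force"].round(1),s["finger_force"],s["opening"],s["position"].round(4),s["time"])
E
python3 lv.py
```

```text
needle 1913 slope 0.064279296 z@-75 186.79716 z@20 192.90369
lever 1339 slope 0.0648436 z@-75 190.56491 z@20 196.72505
[-12.8   7.9  12.7] 87.9429817199707 0.3381035080022869 [ 0.4518 -0.1661  0.1543] 19.2667
```

The lever matches the needle (slopes 0.065 and 0.064). A short hold to confirm it is still.

apply_moves --dp '[[0,0,0],[0,0,0],[0,0,0],[0,0,0],[0,0,0],[0,0,0]]' --delta_rot '[[0,0,0],[0,0,0],[0,0,0],[0,0,0],[0,0,0],[0,0,0]]' --fingers '[1,1,1,1,1,1]'

```text
time: 19.77
position: [0.4518, -0.1661, 0.1543]
orientation: [0.999, -0.046, -0.007, -0.002]
wrist_force: [-14.0, 7.3, 12.8]
opening: 0.339
finger_force: 87.9
```

```bash
python3 lv.py; python3 -c "
from station import r
print(r.close_job())"
```

```text
needle 1910 slope 0.06732845 z@-75 186.8025 z@20 193.19872
lever 1346 slope 0.062175043 z@-75 190.48552 z@20 196.39215
[-13.4   6.2  13.9] 87.9454779624939 0.33732831571962857 [ 0.4518 -0.1661  0.1543] 19.8167
the job is handed in; nothing more can be done
None
```

I handed the job in at 19.8 s with the tray home and released, the brooch in its nest when last viewed (before the handle was pulled), and the ball held with the pointer level with the index to within about 1 mm; no verdict was returned.

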